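# Close the slide gauge on a sample bottle and lock it

### The arm

A 6-joint arm with a two-finger parallel gripper is mounted at the origin on the work surface; the furniture and walls round the work are solid. World frame = base frame: x ahead of the robot, y to its left, z up, the work surface at z = 0. Lengths are in m, angles in rad, forces in N, time in s.
With the tool pointing down it reaches from about 0.25 to 0.725 m from the base axis. Payload 4 kg.
Tool frame: the origin (TCP) lies at the very end of the fingers, on their centre line; the grasp point (between the pads) lies r.grip_depth behind it (r.grip_depth is the distance from the TCP to the grasp point, in m); z points along the fingers, y is the line along which they close (so a half turn about z gives the same grasp; the last joint's range is limited). The gripper opens to 85 mm and grips with 20 to 120 N. Pads are 22 mm wide; open, the fingers measure 114 mm over their backs; the gripper's body (76 mm by 85 mm) begins 54 mm behind the grasp point. The pads swing forward as they close: fully open they stand 13 mm farther back than shut.
Start: joints at [-1.297, 0.241, 0.005, 1.335, 0, 1.571], TCP at [0.135, -0.481, 0.231] pointing down, gripper open.
Joint ranges: [-2.72, 2.72], [-1.05, 1.87], [-1.09, 1.28], [-1.99, 2.15], [-1.42, 1.44], [-3.14, 3.14]. Speed limits (rad/s): [2.79, 2.79, 3.14, 3.14, 3.14, 3.14].

### API

Orientations are given as a 3x3 rotation matrix whose columns are the frame's x, y, z axes.
In Python, from workcell import r, optics, order gives the robot as it stands. The module is installed in compiled form; this text tells all that it offers.
- The arm moves only by the tool move_arm, never from a script. Its arguments are lists of equal length, an entry for each row: "dp": the shift along the tool's x, y, z in cm, a list of three; "twist": the turn, a rotation vector about the tool's x, y, z in rad, a list of three; "jaw": the finger opening in cm, from 0 to 8.54. In form: {"dp": [[x, y, z], ...], "twist": [[rx, ry, rz], ...], "jaw": [jaw, ...]}. A call has 1 to 12 rows; each row shifts and turns the commanded pose from where the row before left it, along the tool's axes as they then stand; what a row does not reach is not made up. A row lasts 1/10 s, in which the tool goes at most 50 mm and 8.59 degrees, less where a joint would pass 70% of its speed; a pose out of reach is approached as far as the arm can. A call is refused whole if a number of a shift passes 5 or a number of a turn 0.15, either way. A call with a gripper value outside its range is refused whole. The fingers move at their own pace and stop on an object; the grip force is fixed at half the most. Time passes only in rows, so rows that do not move let the fingers close. It gives the time, the measured TCP pose, the force, the opening and the grip force at its end, in the units of the state.
- r.sense(): the state, without advancing time (a new reading comes with each control period).
- optics.camera(name): name is "side" or "top" or "wrist"; returns (picture, depth): 480x640x3 uint8, red, green, blue; 480x640 float32, m along the optical axis (not along the pixel's ray), 0 where there is no reading.
- optics.get_calibration(name): a dict with "mtx" (3x3 intrinsics, pixels), "extrinsics" (4x4, takes a point from world to camera coordinates); the wrist camera has in their place "mount" (4x4, takes a point from camera to tool coordinates, whose origin is the TCP and whose axes are the flange's). Camera axes: x right, y down, z forward; pixel columns grow to the right and rows downward; lengths in m; the calibration is good to about 2 mm. A picture is of the moment at which its call begins: read the wrist's pose just before it. get_calibration takes no time and is no camera call.
- order.hand_in(): hands the job in; it is judged then, once.
The state is a dict: "clock": time; "q": joint angles; "joint_vel": joint speeds; "effort": joint torques, N m; "eef_pos": TCP position; "eef_rot": TCP orientation; "ft_force": force on the tool from outside, world axes, zero at the start; "moment": the same for the moment, N m; "grip_width": opening from 0.0 (shut) to 1.0 (fully open); "gripper_force": force on a finger pad.
Only numpy, scipy, OpenCV 4.12 (cv2) and the standard library are available. Lean on these libraries where they do the work, as an engineer would, in place of code of your own. Each camera call takes 0.05 s, during which the arm holds its last target. There are 200 camera calls.

### The job

Check the width of the lying sample bottle on the slide gauge: lay it between the two jaws with its length square to the beam, then push the sliding jaw shut on it, gently, until the bottle is pinned and the sprung measuring tip is pressed about half in (the white half of its stem has gone into the sleeve, the red half still shows), never pressing the tip to its stop. Then tip the lock lever right over towards the robot and let go, leaving the jaws closed on the bottle; do not disturb the timer or the flask.

Things in the scene. Friction and masses are not known exactly. Their poses are not given: they have to be found in the camera images.
- bottle: white square plastic sample bottle lying on its side with a metal screw cap at its -x end, 138 mm long (x), 55 mm wide (y), 55 mm high; origin under its middle, on the table; x along its length
- gauge: bench slide gauge like a big caliper, fixed to the table; origin on the table under the beam, y along the beam towards the fixed jaw, jaws project to -x (robot side) to x = -105 mm. Grey base x -22..22, y -160..140 mm, 12 mm high; beam top z 38. The bottle lies on the table between the jaws, clear of the base: middle 92 to 130 mm out along -x, length along the gauge's x
- fixed_face (a point): centre of the dark fixed jaw's measuring face at gauge y = +100 mm, 28 mm above the table, 75 mm out from the beam, in line with the tip; the jaw is z 6 to 50 mm; axes as the gauge's
- jaw (a joint): slide of the blue sliding jaw along the beam, m; 0 = open, 115 mm from tip to fixed face; grows towards the fixed jaw, stop 0.09. Takes about 7 N to move, stays where left, also against the tip's spring. Block 60 mm (x) by 56 mm (y), middle at gauge y = joint - 66 mm, 52 mm high; arm 24 mm thick, to gauge x = -105 mm, top z 50 mm
- push_pad (a point): middle of the black ribbed rubber pad on the outer (-y) face of the sliding jaw's arm, 30 mm above the table, 75 mm out from the beam in line with the tip, 16 mm from the jaw's middle along y; pad 54 mm wide along x, 34 mm high. Push here along the gauge's +y; axes as the gauge's
- tip (a joint): sprung measuring tip in the sliding jaw, m; 0 = fully out, grows as it is pressed in, 0.016 = at its stop, half in = 0.008. Spring 0.25 N per mm. Stem 16 mm long: the half by the sleeve white, the half by the steel disc red
- tip_face (a point): centre of the face of the tip's 24 mm steel disc, 28 mm above the table, 75 mm out from the beam; axes as the gauge's
- lock (a joint): lock lever on top of the sliding jaw, rad; 0 = leans 40 degrees away from the robot (gauge +x), 1.4 = right over at its stop, leaning 40 degrees towards the robot (-x). Needs about 1 N at the knob, stays where it is left, does not change the jaw's stiffness
- lock_knob (a point): centre of the lever's red ball knob, 18 mm across, on a 9 mm rod; it swings in the gauge's x-z plane at 62 mm radius about a pivot 57 mm above the table over the middle of the sliding jaw's block (gauge x = 0)
- timer: red and white dial timer, 72 mm across, 47 mm high, a bystander; origin under its middle
- flask: grey metal flask with black stopper, 63 mm across, 148 mm high, a bystander; origin under its middle
There are look-alikes about, which are no part of the job. What is shaped like the bottle but pink or purple is not meant.

How it is judged:
On the way, in this order (a step that is already met when the one before it is completed fails the run):
1. the bottle lies on the table between the jaws, roughly square to the beam (x of bottle in the frame of gauge between -0.14 and -0.084 m and height (world z) of bottle below 0.008 m and angle between bottle's own z axis and vertical below 0.1 rad and y of bottle in the frame of tip_face above 0.02 m and y of bottle in the frame of gauge below 0.08 m and angle between the x axis of bottle and the x axis of gauge, either way round below 0.3 rad), for 0.2 s.
2. the sliding jaw has been pushed up: bottle pinned against the fixed jaw, tip about half in (x of bottle in the frame of gauge between -0.14 and -0.084 m and height (world z) of bottle below 0.008 m and angle between bottle's own z axis and vertical below 0.1 rad and value of joint tip between 0.004 and 0.012 m and y of bottle in the frame of gauge between 0.064 and 0.078 m and angle between the x axis of bottle and the x axis of gauge, either way round below 0.15 rad), for 0.3 s.
3. the lock lever is right over (value of joint lock above 1.2 rad), for 0.2 s.
At the end, for the whole second after the job is handed in: The bottle lies at rest on the table, square to the beam (within 8.5 degrees), middle 84-140 mm out from the beam, against the fixed jaw (within 8 mm); the tip is pressed in 4 to 12 mm by it; the lock lever is over (beyond 1.2 rad) (all of step 2 and value of joint lock above 1.2 rad and linear speed of bottle below 0.01 m/s); the robot touches nothing.
It fails at once if the measuring tip is pressed to its stop (over 15 mm) (value of joint tip above 0.015 m).
It fails at once if the timer is moved over 30 mm (distance of timer from where it was at the start of the episode above 0.03 m).
It fails at once if the flask is moved over 30 mm (distance of flask from where it was at the start of the episode above 0.03 m).
It also fails if it takes over 64 s, if anything falls off the work surface, if the arm or the gripper's body presses on something with over 40 N, if the wrist force passes 120 N, or if a joint passes its speed limit or range.

## Working session

There is one attempt and no reset: what is moved stays moved. The work goes in short steps, Python scripts to look and compute and a tool call to move; the robot and the scene stay as the last step left them, time stands still between calls to the robot, and variables do not carry over. Pictures are saved under pics/ and viewed, at most 13 in all, crops included, and the job is handed in when it is done.

Besides the shell and the picture viewer there is one more tool, called after "Emit:" as a command line: name --argument value ..., lists and objects as JSON in quotes. move_arm: Moves the arm, as the interface text tells. Its arguments: {"type":"object","properties":{"dp":{"type":"array","items":{"type":"array","items":{"type":"number"}}},"twist":{"type":"array","items":{"type":"array","items":{"type":"number"}}},"jaw":{"type":"array","items":{"type":"number"}}},"required":["dp","twist","jaw"]}

```bash
mkdir -p pics; cat > h.py <<'E'
import numpy as np, cv2
from workcell import r, optics, order
def cap(n):
    s=r.sense(); p,d=optics.camera(n); c=optics.get_calibration(n)
    if n=="wrist":
        T=np.eye(4);T[:3,:3]=np.array(s["eef_rot"]);T[:3,3]=s["eef_pos"]; T=T@np.array(c["mount"])
    else: T=np.linalg.inv(np.array(c["extrinsics"]))
    return p,d,np.array(c["mtx"]),T
def save(n,f):
    p,d,K,T=cap(n); cv2.imwrite(f"pics/{f}.png",p[:,:,::-1]); np.savez(f"pics/{f}.npz",p=p,d=d,K=K,T=T)
def pt(f,u,v,z=None):
    a=np.load(f"pics/{f}.npz");K,T,d=a["K"],a["T"],a["d"]
    ray=np.linalg.inv(K)@[u,v,1]
    if z is None:
        w=d[int(v)-1:int(v)+2,int(u)-1:int(u)+2];w=w[w>0]; return (T@np.r_[ray*np.median(w),1])[:3] if w.size else None
    R=T[:3,:3]@ray; return T[:3,3]+R*(z-T[2,3])/R[2]
E
python3 -c "
from h import *
save('top','top0');save('side','side0')
s=r.sense();print(s['clock'],s['eef_pos'],s['eef_rot'],r.grip_depth,s['grip_width'])"
```

```text
0.1 [ 0.13504918 -0.48084769  0.23050528] [[ 9.62752158e-01  2.70384993e-01 -4.87572685e-04]
 [ 2.70385433e-01 -9.62750505e-01  1.78434357e-03]
 [ 1.30488748e-05 -1.84971317e-03 -9.99998289e-01]] 0.0187 0.999948357319984
```

View pics/top0.png

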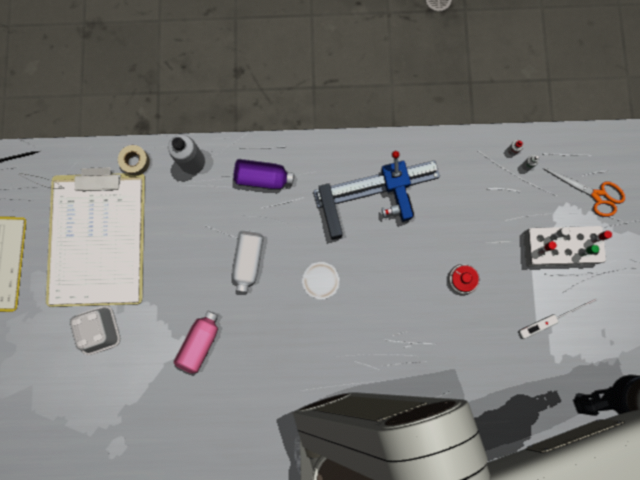

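View pics/side0.png

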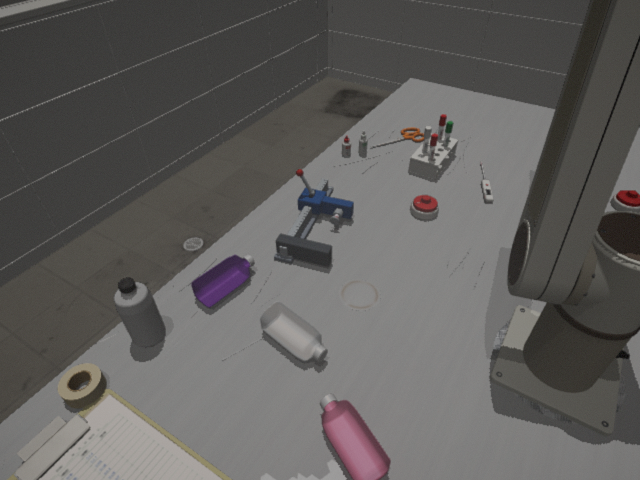

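The white bottle is at top (247,262) with its metal cap at (242,288). Look-alikes are the purple bottle (262,175) and the pink one (197,343). The fixed jaw is at (331,210), the blue jaw at (398,178), the knob at (396,155), the timer at (463,279) and the flask at (185,152). I choose the white bottle and will check it in a close crop.

```bash
python3 -c "
from h import *
p=cv2.imread('pics/top0.png')[130:310,220:460]
cv2.imwrite('pics/crop0.png',cv2.resize(p,None,fx=3.3,fy=3.3,interpolation=cv2.INTER_CUBIC))
a=np.load('pics/top0.npz')
for n,u,v in [('bot',247,258),('b2',250,240),('b3',244,275),('cap',242,288),('fixfar',325,190),('fixend',336,235),('block',398,178),('arm',405,213),('knob',396,155),('timer',463,279),('table',290,230),('beam',430,170),('beamL',350,187),('flask',180,144)]:print(n,pt('top0',u,v).round(4))
print(a['T'].round(3))"
```

```text
bot [0.4311 0.201  0.0548]
b2 [0.4725 0.1942 0.0523]
b3 [0.3931 0.2085 0.0517]
cap [0.3649 0.2147 0.0407]
fixfar [0.5848 0.0204 0.0481]
fixend [ 0.4792 -0.0016  0.0452]
block [ 0.6068 -0.1485  0.0521]
arm [ 0.5244 -0.1606  0.0508]
knob [ 0.642  -0.1388  0.1171]
timer [ 0.3704 -0.2841  0.0433]
table [0.5021 0.106  0.0006]
beam [ 0.6276 -0.2257  0.0369]
beamL [ 0.5923 -0.0378  0.0391]
flask [0.6732 0.3328 0.1469]
[[-0.028 -0.986  0.166  0.245]
 [-0.999  0.03   0.012  0.017]
 [-0.016 -0.166 -0.986  1.418]
 [ 0.     0.     0.     1.   ]]
```

View pics/crop0.png

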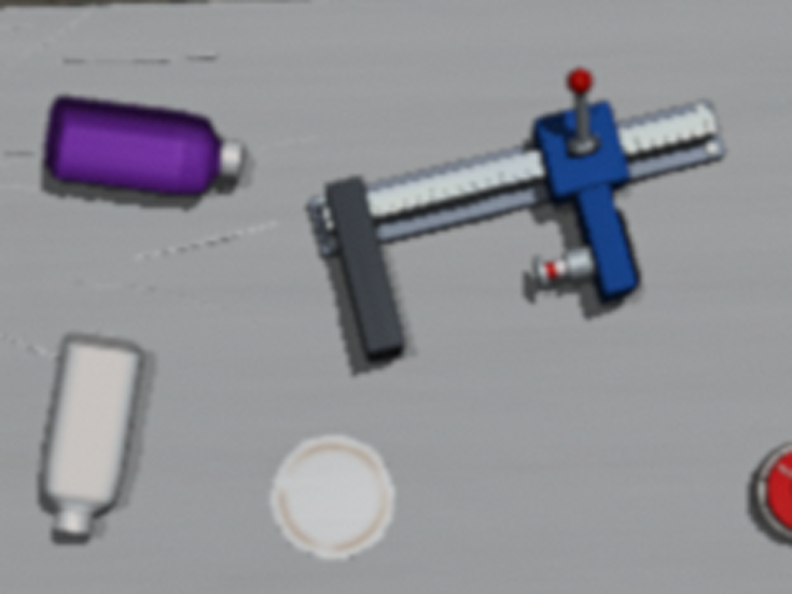

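The crop confirms a white body with a metal cap at its lower end. The gauge's +y points left and the jaws project towards the robot. Next I fit the poses from depth.

```bash
cat >> h.py <<'E'
def cloud(f):
    a=np.load(f"pics/{f}.npz");K,T,d=a["K"],a["T"],a["d"]
    v,u=np.nonzero(d>0); z=d[v,u]; P=np.c_[(u-K[0,2])/K[0,0]*z,(v-K[1,2])/K[1,1]*z,z]@T[:3,:3].T+T[:3,3]
    return P,a["p"][v,u].astype(int),u,v
def rect(P):
    (c,s,a)=cv2.minAreaRect((P[:,:2]*1000).astype(np.float32)); b=cv2.boxPoints((c,s,a))
    e=b[1]-b[0],b[2]-b[1]; L=max(e,key=np.linalg.norm); return np.round(c,1),np.round(s,1),round(float(np.degrees(np.arctan2(L[1],L[0]))),1),len(P)
E
python3 -c "
from h import *
P,C,u,v=cloud('top0')
x,y,z=P.T
w=lambda a,b,c,d,e,f:(x>a)&(x<b)&(y>c)&(y<d)&(z>e)&(z<f)
print('bottle',rect(P[w(.33,.53,.15,.25,.03,.07)]))
print('body',rect(P[w(.33,.53,.15,.25,.048,.07)]))
dark=C.sum(1)<210
print('fixed',rect(P[w(.45,.63,-.04,.06,.043,.056)&dark]))
blue=(C[:,2]>C[:,0]*1.5)
print('arm',rect(P[w(.46,.57,-.25,-.08,.045,.056)&blue]))
print('block',rect(P[w(.5,.7,-.25,-.08,.045,.058)&blue]))
print('beam',rect(P[w(.57,.68,-.3,.05,.03,.041)&(y<.01)]))
red=(C[:,0]>C[:,1]*2)&w(.6,.7,-.2,-.08,.09,.14);print('knob',np.median(P[red],0),P[red].max(0))
print('disc',rect(P[w(.5,.57,-.14,-.07,.015,.045)&~blue]))
s=w(.3,.45,-.35,-.22,.02,.06);print('timer',rect(P[s]))
"
```

```text
bottle (array([426.9, 207. ]), array([ 57. , 138.4]), -9.2, 1344)
body (array([437.7, 204.8]), array([ 51.6, 115.8]), -10.4, 966)
fixed (array([537.,  11.]), array([122.3,  27.8]), 12.7, 540)
arm (array([ 542.8, -160.8]), array([59.2, 26.5]), 12.7, 246)
block (array([ 578.5, -151.9]), array([132.9,  55.9]), 13.4, 809)
beam (array([ 600.2, -117.5]), array([ 63.9, 249.3]), -84.0, 631)
knob [ 0.64382812 -0.13709425  0.11668166] [ 0.65148715 -0.13013592  0.12379913]
disc (array([ 535.6, -125.7]), array([21.7, 32.3]), -75.3, 108)
timer (array([ 374.4, -290.7]), array([66.1, 66.2]), -57.1, 633)
```

```bash
cat >> h.py <<'E'
from scipy.spatial.transform import Rotation as Ro
import json
def plan(*wp,step=.035):
    "wp: (x,y,z,yaw_deg of tool x). prints dp, twist rows"
    s=r.sense(); p=np.array(s["eef_pos"]);R=np.array(s["eef_rot"])
    for w in wp:
        t=np.array(w[:3]);a=np.radians(w[3]); G=np.array([[np.cos(a),np.sin(a),0],[np.sin(a),-np.cos(a),0],[0,0,-1]])
        rv=Ro.from_matrix(R.T@G).as_rotvec()
        n=int(max(np.ceil(np.linalg.norm(t-p)/step),np.ceil(np.linalg.norm(rv)/.12),1))
        D=[];p0=p.copy();Rc=R.copy();W=np.round(rv/n,3)
        for i in range(n):
            g=p0+(t-p0)*(i+1)/n; d=np.round(Rc.T@(g-p)*100,2); p=p+Rc@d/100; Rc=Rc@Ro.from_rotvec(W).as_matrix(); D.append(d.tolist())
        R=Rc; print(n,json.dumps(D),W.tolist())
E
python3 -c "
from h import *
plan((.38,-.15,.26,-8),(.405,.211,.2,-10))
print(optics.get_calibration('wrist'))"
```

```text
12 [[2.71, -2.1, -0.24], [2.64, -2.2, -0.24], [2.56, -2.28, -0.25], [2.48, -2.37, -0.24], [2.4, -2.45, -0.24], [2.32, -2.53, -0.24], [2.23, -2.61, -0.24], [2.14, -2.68, -0.24], [2.04, -2.75, -0.25], [1.95, -2.83, -0.24], [1.86, -2.88, -0.24], [1.75, -2.95, -0.24]] [-0.0, 0.0, 0.034]
11 [[-0.21, -3.28, 0.55], [-0.23, -3.28, 0.55], [-0.24, -3.28, 0.55], [-0.25, -3.28, 0.55], [-0.27, -3.28, 0.55], [-0.28, -3.28, 0.56], [-0.29, -3.27, 0.55], [-0.3, -3.28, 0.55], [-0.32, -3.27, 0.55], [-0.33, -3.27, 0.55], [-0.35, -3.27, 0.55]] [-0.0, 0.0, 0.004]
{'mtx': array([[389.32322901,   0.        , 315.20370725],
       [  0.        , 389.32322901, 240.74361239],
       [  0.        ,   0.        ,   1.        ]]), 'mount': array([[ 9.25094628e-04, -9.58151496e-01, -2.86260117e-01,
         7.25868237e-02],
       [ 9.99999368e-01,  1.06937167e-03, -3.47676860e-04,
         4.47124222e-05],
       [ 6.39245562e-04, -2.86259615e-01,  9.58151880e-01,
        -1.41445874e-01],
       [ 0.00000000e+00,  0.00000000e+00,  0.00000000e+00,
         1.00000000e+00]])}
```

Emit:
move_arm --dp '[[2.71,-2.1,-0.24],[2.64,-2.2,-0.24],[2.56,-2.28,-0.24],[2.48,-2.37,-0.24],[2.4,-2.45,-0.24],[2.32,-2.53,-0.24],[2.23,-2.61,-0.24],[2.14,-2.68,-0.24],[2.04,-2.75,-0.24],[1.95,-2.83,-0.24],[1.86,-2.88,-0.24],[1.75,-2.95,-0.24]]' --twist '[[0,0,0.034],[0,0,0.034],[0,0,0.034],[0,0,0.034],[0,0,0.034],[0,0,0.034],[0,0,0.034],[0,0,0.034],[0,0,0.034],[0,0,0.034],[0,0,0.034],[0,0,0.034]]' --jaw '[8.5,8.5,8.5,8.5,8.5,8.5,8.5,8.5,8.5,8.5,8.5,8.5]'

```text
clock: 1.3
eef_pos: [0.3805, -0.1491, 0.2599]
eef_rot: [[0.991, -0.135, -0.001], [-0.135, -0.991, 0.0], [-0.001, -0.0, -1.0]]
ft_force: [0.8, -0.9, 0.2]
grip_width: 0.994
gripper_force: 0.0
```

```bash
python3 -c "
from h import *
plan((.46,-.06,.26,-8))
plan((.46,-.06,.26,-8),(.405,.211,.2,-10))"
```

```text
4 [[1.67, -2.48, -0.0], [1.67, -2.47, -0.01], [1.66, -2.48, 0.0], [1.66, -2.48, -0.0]] [-0.0, 0.0, 0.001]
4 [[1.67, -2.48, -0.0], [1.67, -2.47, -0.01], [1.66, -2.48, 0.0], [1.66, -2.48, -0.0]] [-0.0, 0.0, 0.001]
9 [[-1.02, -2.9, 0.67], [-1.04, -2.89, 0.66], [-1.05, -2.89, 0.67], [-1.05, -2.88, 0.67], [-1.07, -2.88, 0.67], [-1.09, -2.88, 0.66], [-1.09, -2.87, 0.67], [-1.1, -2.87, 0.67], [-1.12, -2.86, 0.67]] [-0.0, 0.0, 0.004]
```

Emit:
move_arm --dp '[[1.67,-2.48,0],[1.67,-2.48,0],[1.66,-2.48,0],[1.66,-2.48,0],[0,0,0]]' --twist '[[0,0,0],[0,0,0],[0,0,0],[0,0,0],[0,0,0]]' --jaw '[8.5,8.5,8.5,8.5,8.5]'

```text
clock: 1.8
eef_pos: [0.4609, -0.0597, 0.2593]
eef_rot: [[0.992, -0.128, -0.0], [-0.128, -0.992, 0.001], [-0.0, -0.001, -1.0]]
ft_force: [-0.4, -1.0, -0.8]
grip_width: 0.997
gripper_force: 0.0
```

```bash
python3 -c "
from h import *
save('wrist','w1')
plan((.405,.211,.2,-10))"
```

```text
9 [[-0.99, -2.91, 0.66], [-1.01, -2.91, 0.66], [-1.03, -2.91, 0.67], [-1.03, -2.9, 0.66], [-1.05, -2.89, 0.66], [-1.07, -2.89, 0.66], [-1.08, -2.88, 0.67], [-1.1, -2.88, 0.66], [-1.11, -2.87, 0.66]] [-0.0, 0.0, 0.005]
```

View pics/w1.png

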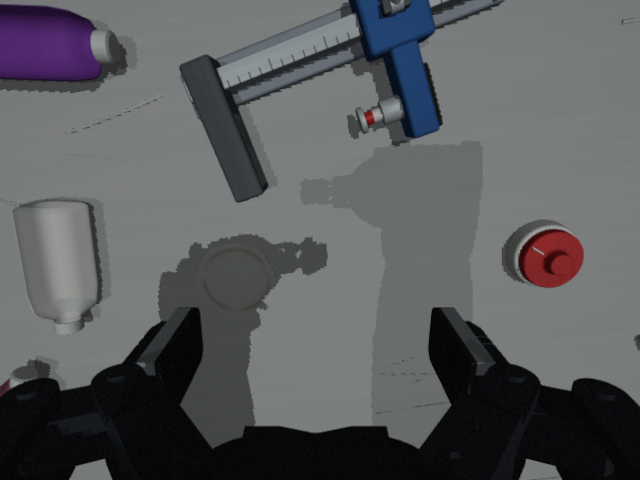

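The fixed jaw's top runs from (195,62) to (250,190), the tip is at (365,118), the blue arm ends at (425,130), the bottle is at (58,262) and the timer at (548,258). I fit again from this depth.

```bash
python3 -c "
from h import *
P,C,u,v=cloud('w1')
x,y,z=P.T
w=lambda a,b,c,d,e,f:(x>a)&(x<b)&(y>c)&(y<d)&(z>e)&(z<f)
dark=C.sum(1)<260
print('table',np.median(z[w(.45,.5,-.12,-.05,-.02,.02)]))
fx=P[w(.43,.66,-.04,.06,.046,.054)&dark];print('fixed',rect(fx),np.median(fx[:,2]))
blue=(C[:,2]>C[:,0]*1.5)
am=P[w(.4,.56,-.25,-.08,.046,.056)&blue];print('arm',rect(am),np.median(am[:,2]))
bm=P[w(.5,.7,-.16,.01,.034,.041)&~blue&~dark];print('beam',rect(bm), np.polyfit(bm[:,1],bm[:,0],1))
s=w(.33,.53,.12,.27,.03,.07);print('bottle',rect(P[s]));s=w(.33,.53,.12,.27,.05,.07);print('body',rect(P[s]))
yaw=np.radians(rect(fx)[2]);ey=np.array([-np.sin(yaw),np.cos(yaw)]);ex=np.array([ey[1],-ey[0]])
for n,q in [('fx',fx),('am',am)]: print(n,'gy',np.percentile(q[:,:2]@ey,[2,50,98])*1000,'gx',np.percentile(q[:,:2]@ex,[1,99])*1000)
g=~blue&w(.49,.57,-.14,-.06,.015,.045);print('disc gy',np.percentile(P[g][:,:2]@ey,[2,10,50,90,98])*1000,np.percentile(P[g][:,:2]@ex,[2,98])*1000)
"
```

```text
table -0.0013749773911669039
fixed (array([536.8,  12.6]), array([124.3,  28.2]), 12.5, 4646) 0.048739377859101846
arm (array([ 537.5, -159.2]), array([50.9, 24.4]), 12.7, 1627) 0.04847915880306358
beam (array([560. , -68.5]), array([ 93.9, 141. ]), -77.5, 3797) [0.13503751 0.59669805]
bottle (array([425.5, 207.5]), array([ 55.4, 137.9]), -10.2, 7597)
body (array([437.3, 205.5]), array([ 45.9, 113. ]), -9.6, 4803)
fx gy [-117.25609162 -104.37996099  -90.94644672] gx [466.52874412 587.38651786]
am gy [-282.69527779 -270.9966095  -260.33784354] gx [465.70731916 513.78885119]
disc gy [-253.11401805 -250.25457512 -239.33067844 -221.90545158 -220.90713604] [484.45592327 505.25832858]
```

Emit:
move_arm --dp '[[-1.0,-2.9,0.66],[-1.0,-2.9,0.66],[-1.03,-2.9,0.66],[-1.03,-2.9,0.66],[-1.05,-2.89,0.66],[-1.07,-2.89,0.66],[-1.08,-2.88,0.66],[-1.1,-2.88,0.66],[-1.1,-2.87,0.66],[0,0,0]]' --twist '[[0,0,0.005],[0,0,0.005],[0,0,0.005],[0,0,0.005],[0,0,0.005],[0,0,0.005],[0,0,0.005],[0,0,0.005],[0,0,0.005],[0,0,0]]' --jaw '[8.5,8.5,8.5,8.5,8.5,8.5,8.5,8.5,8.5,8.5]'

```text
clock: 2.85
eef_pos: [0.3721, 0.0442, 0.2155]
eef_rot: [[1.0, 0.012, -0.007], [0.013, -0.991, 0.131], [-0.006, -0.131, -0.991]]
ft_force: [0.6, -0.5, 0.2]
grip_width: 0.997
gripper_force: 0.0
```

```bash
python3 -c "
from h import *
s=r.sense();print(np.round(s['q'],3),np.round(s['joint_vel'],3),s['eef_pos'],s['clock'])
plan((.372,.044,.22,0))"
```

```text
[ 1.200e-02  2.000e-03 -3.200e-01  1.255e+00  1.320e-01  3.141e+00] [-0.009  0.017  0.047 -0.01  -0.02  -0.   ] [0.37212619 0.04416549 0.21552626] 2.85
2 [[-0.01, -0.02, -0.22], [-0.0, -0.01, -0.23]] [-0.066, 0.003, 0.006]
```

The last joint hit its range, so I use the half-turned grasp: level, turn, then descend.

```bash
python3 -c "
from h import *
plan((.372,.044,.22,1),(.4045,.211,.15,171),(.4045,.211,.012,170))"
```

```text
2 [[-0.01, -0.02, -0.22], [-0.0, -0.01, -0.23]] [-0.066, 0.003, -0.003]
25 [[0.14, -0.67, 0.28], [0.22, -0.64, 0.28], [0.3, -0.61, 0.28], [0.36, -0.58, 0.28], [0.43, -0.52, 0.28], [0.49, -0.48, 0.28], [0.55, -0.4, 0.28], [0.58, -0.35, 0.28], [0.63, -0.27, 0.28], [0.65, -0.19, 0.28], [0.67, -0.12, 0.28], [0.68, -0.03, 0.28], [0.68, 0.04, 0.28], [0.67, 0.13, 0.28], [0.65, 0.2, 0.28], [0.62, 0.28, 0.28], [0.58, 0.35, 0.28], [0.54, 0.42, 0.28], [0.48, 0.48, 0.28], [0.42, 0.53, 0.28], [0.36, 0.58, 0.28], [0.28, 0.62, 0.28], [0.21, 0.65, 0.28], [0.14, 0.67, 0.28], [0.05, 0.67, 0.28]] [0.0, 0.0, -0.119]
4 [[0.0, 0.0, 3.45], [0.0, 0.0, 3.45], [0.01, 0.01, 3.45], [-0.0, -0.0, 3.45]] [-0.0, 0.0, 0.007]
```

Emit:
move_arm --dp '[[0,0,-0.22],[0,0,-0.22],[0.14,-0.67,0.28],[0.22,-0.64,0.28],[0.3,-0.61,0.28],[0.36,-0.58,0.28],[0.43,-0.52,0.28],[0.49,-0.48,0.28],[0.55,-0.4,0.28],[0.58,-0.35,0.28],[0.63,-0.27,0.28],[0.65,-0.19,0.28]]' --twist '[[-0.066,0.003,-0.003],[-0.066,0.003,-0.003],[0,0,-0.12],[0,0,-0.12],[0,0,-0.12],[0,0,-0.12],[0,0,-0.12],[0,0,-0.12],[0,0,-0.12],[0,0,-0.12],[0,0,-0.12],[0,0,-0.12]]' --jaw '[8.5,8.5,8.5,8.5,8.5,8.5,8.5,8.5,8.5,8.5,8.5,8.5]'

```text
clock: 4.05
eef_pos: [0.3866, 0.0883, 0.1937]
eef_rot: [[0.319, 0.948, 0.003], [0.948, -0.319, 0.017], [0.017, -0.003, -1.0]]
ft_force: [-0.3, 0.5, -0.8]
grip_width: 0.998
gripper_force: 0.0
```

Emit:
move_arm --dp '[[0.67,-0.12,0.28],[0.68,-0.03,0.28],[0.68,0.04,0.28],[0.67,0.13,0.28],[0.65,0.2,0.28],[0.62,0.28,0.28],[0.58,0.35,0.28],[0.54,0.42,0.28],[0.48,0.48,0.28],[0.42,0.53,0.28],[0.36,0.58,0.28],[0.28,0.62,0.28]]' --twist '[[0,0,-0.12],[0,0,-0.12],[0,0,-0.12],[0,0,-0.12],[0,0,-0.12],[0,0,-0.12],[0,0,-0.12],[0,0,-0.12],[0,0,-0.12],[0,0,-0.12],[0,0,-0.12],[0,0,-0.12]]' --jaw '[8.5,8.5,8.5,8.5,8.5,8.5,8.5,8.5,8.5,8.5,8.5,8.5]'

```text
clock: 5.25
eef_pos: [0.3991, 0.1697, 0.1615]
eef_rot: [[-0.898, 0.44, 0.003], [0.44, 0.898, 0.017], [0.005, 0.017, -1.0]]
ft_force: [-0.4, -0.6, -0.5]
grip_width: 0.999
gripper_force: 0.0
```

```bash
python3 -c "
from h import *
plan((.4045,.211,.13,170),(.4045,.211,.012,170))
print(np.round(r.sense()['q'],2))"
```

```text
3 [[0.44, 1.3, 1.08], [0.31, 1.34, 1.06], [0.19, 1.37, 1.06]] [0.006, -0.001, -0.094]
4 [[0.0, 0.0, 2.95], [0.0, 0.0, 2.95], [0.0, 0.0, 2.95], [0.0, 0.01, 2.95]] [-0.0, -0.0, 0.0]
[ 0.39  0.15 -0.3   1.11  0.02  0.85]
```

Emit:
move_arm --dp '[[0.44,1.3,1.06],[0.31,1.34,1.06],[0.19,1.37,1.06],[0,0,0]]' --twist '[[0.006,-0.001,-0.094],[0.006,-0.001,-0.094],[0.006,-0.001,-0.094],[0,0,0]]' --jaw '[8.5,8.5,8.5,8.5]'

```text
clock: 5.65
eef_pos: [0.404, 0.2116, 0.129]
eef_rot: [[-0.985, 0.175, -0.002], [0.175, 0.985, -0.001], [0.002, -0.001, -1.0]]
ft_force: [-0.4, -0.8, 0.2]
grip_width: 0.994
gripper_force: 0.0
```

```bash
python3 -c "
from h import *
plan((.4045,.211,.012,170))
save('wrist','w2')
P,C,u,v=cloud('w2')
x,y,z=P.T
w=lambda a,b,c,d,e,f:(x>a)&(x<b)&(y>c)&(y<d)&(z>e)&(z<f)
bright=C.sum(1)>180
for lo in (.03,.048):
  s=w(.33,.53,.15,.27,lo,.065)&bright;print(rect(P[s]))
"
```

```text
4 [[-0.02, -0.01, 2.93], [-0.02, -0.01, 2.92], [-0.01, -0.01, 2.93], [-0.02, -0.0, 2.92]] [-0.0, -0.001, -0.0]
(array([423.4, 209.8]), array([ 55.3, 135.6]), -9.9, 16065)
(array([434.5, 207.6]), array([ 49.2, 113. ]), -9.8, 12294)
```

View pics/w2.png

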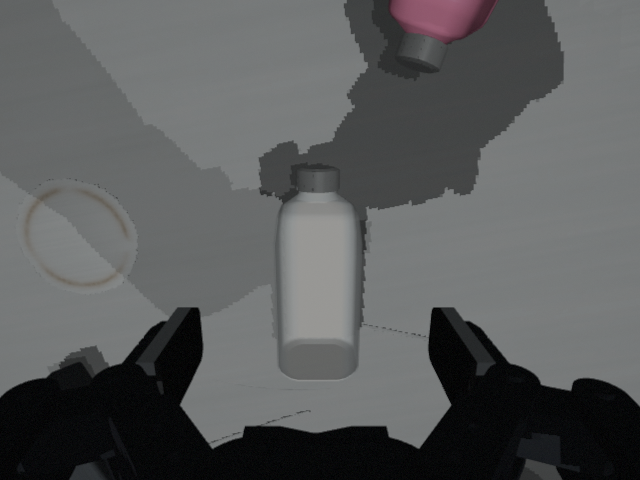

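The bottle is centred at column 318 between the pads (203 and 433), with its cap at (318,178). I descend and grip.

Emit:
move_arm --dp '[[0,0,2.93],[0,0,2.93],[0,0,2.93],[0,0,2.93],[0,0,0],[0,0,0],[0,0,0],[0,0,0],[0,0,0],[0,0,0]]' --twist '[[0,0,0],[0,0,0],[0,0,0],[0,0,0],[0,0,0],[0,0,0],[0,0,0],[0,0,0],[0,0,0],[0,0,0]]' --jaw '[8.5,8.5,8.5,8.5,8.5,4,4,4,4,4]'

```text
clock: 6.7
eef_pos: [0.4056, 0.2115, 0.0153]
eef_rot: [[-0.984, 0.177, 0.003], [0.177, 0.984, 0.001], [-0.003, 0.002, -1.0]]
ft_force: [-1.0, -1.1, 5.3]
grip_width: 0.623
gripper_force: 62.8
```

```bash
python3 -c "
from h import *
s=r.sense();print(s['grip_width'],s['gripper_force'],s['ft_force'],s['eef_pos'])
plan((.404,.2115,.112,170),(.466,-.048,.112,192.5),(.466,-.048,.02,192.5))"
```

```text
0.622580545060981 62.82214720384218 [-1.00131464 -1.10378747  5.32571884] [0.4056404  0.21152902 0.01526292]
3 [[0.04, -0.0, -3.22], [0.05, -0.01, -3.23], [0.05, -0.01, -3.22]] [0.001, 0.001, -0.001]
8 [[-1.33, -3.06, 0.0], [-1.17, -3.12, 0.0], [-1.03, -3.17, 0.01], [-0.86, -3.23, -0.0], [-0.71, -3.26, 0.0], [-0.54, -3.29, 0.0], [-0.39, -3.31, 0.01], [-0.22, -3.33, -0.0]] [-0.0, -0.0, -0.049]
3 [[-0.0, 0.0, 3.07], [-0.0, 0.01, 3.06], [-0.01, 0.0, 3.07]] [-0.0, -0.0, -0.0]
```

Emit:
move_arm --dp '[[0,0,-3.2],[0,0,-3.2],[0,0,-3.2],[-1.33,-3.06,0],[-1.17,-3.12,0],[-1.03,-3.17,0],[-0.86,-3.23,0],[-0.71,-3.26,0],[-0.54,-3.29,0],[-0.39,-3.31,0],[-0.22,-3.33,0],[0,0,0]]' --twist '[[0,0,0],[0,0,0],[0,0,0],[0,0,-0.049],[0,0,-0.049],[0,0,-0.049],[0,0,-0.049],[0,0,-0.049],[0,0,-0.049],[0,0,-0.049],[0,0,-0.049],[0,0,0]]' --jaw '[4,4,4,4,4,4,4,4,4,4,4,4]'

```text
clock: 7.9
eef_pos: [0.4668, -0.0524, 0.1102]
eef_rot: [[-0.978, -0.208, 0.002], [-0.208, 0.978, -0.002], [-0.002, -0.003, -1.0]]
ft_force: [-0.6, 0.1, -2.6]
grip_width: 0.623
gripper_force: 64.1
```

```bash
python3 -c "
from h import *
plan((.466,-.048,.0155,192.5))
s=r.sense();print(s['grip_width'],s['ft_force'])
save('top','t3'); save('wrist','w3')
P,C,u,v=cloud('t3')
x,y,z=P.T
w=lambda a,b,c,d,e,f:(x>a)&(x<b)&(y>c)&(y<d)&(z>e)&(z<f)
b=np.load('pics/t3.npz')['p'][130:310,250:490,::-1]
cv2.imwrite('pics/crop3.png',cv2.resize(b,None,fx=3.3,fy=3.3,interpolation=cv2.INTER_CUBIC))
P,C,u,v=cloud('w3');x,y,z=P.T
s=w(.3,.6,-.12,.03,.13,.155)&(C.sum(1)>180);print(rect(P[s]),np.percentile(z[s],[5,50,95]))
"
```

```text
3 [[-0.0, 0.16, 3.16], [-0.0, 0.15, 3.15], [-0.01, 0.15, 3.16]] [-0.001, 0.001, -0.003]
0.6227736965239801 [-0.62537429  0.1055004  -2.58513584]
(array([464.9, -48.1]), array([78.5, 86.1]), -24.6, 28653) [0.13242195 0.1461301  0.14918801]
```

View pics/crop3.png

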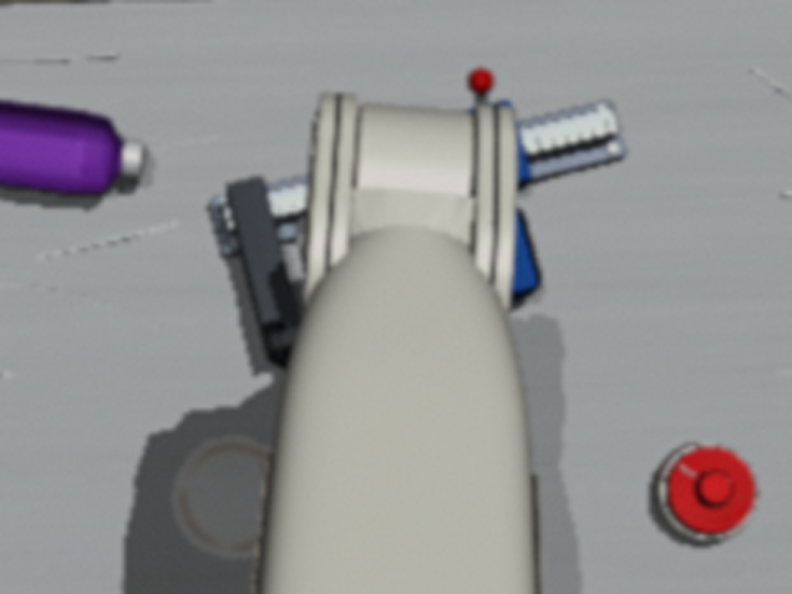

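The arm hides the bottle in the top view. The timer is at (708,490) in the crop and clear of it. I descend about 7 mm clear of the fixed jaw.

Emit:
move_arm --dp '[[0,0,3.1],[0,0,3.1],[0,0,2.5],[0,0,0.6],[0,0,0]]' --twist '[[0,0,-0.003],[0,0,-0.003],[0,0,-0.003],[0,0,0],[0,0,0]]' --jaw '[4,4,4,4,4]'

```text
clock: 8.5
eef_pos: [0.4644, -0.048, 0.0164]
eef_rot: [[-0.975, -0.222, -0.002], [-0.222, 0.975, -0.0], [0.002, 0.0, -1.0]]
ft_force: [0.7, -1.1, -2.0]
grip_width: 0.619
gripper_force: 64.0
```

```bash
python3 -c "
from h import *
plan((.466,-.048,.0155,192.5))
save('wrist','w4');save('side','s4')
b=np.load('pics/s4.npz')['p'][150:330,220:420,::-1]
a=np.load('pics/w4.npz')['p'][:,:,::-1]
cv2.imwrite('pics/m4.png',np.hstack([cv2.resize(b,(480,432),interpolation=cv2.INTER_CUBIC),cv2.resize(a,(320,432))]))"
```

```text
1 [[-0.15, -0.03, 0.09]] [0.0, -0.002, 0.006]
```

View pics/m4.png

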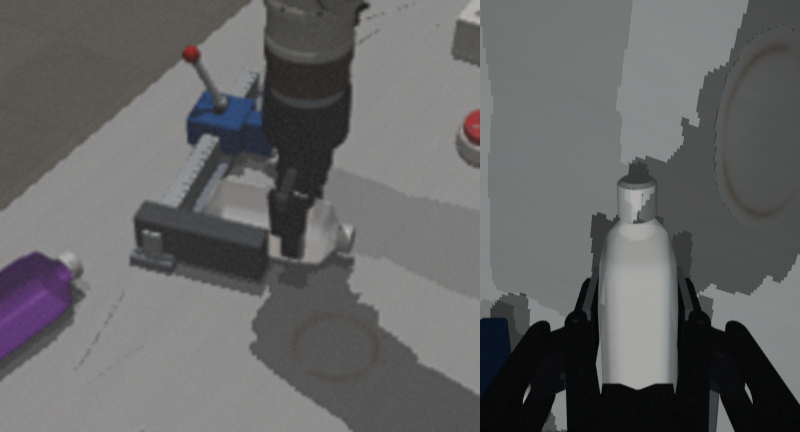

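The bottle lies between the jaws and the finger is just past the fixed jaw's end at (280,235). I nudge it down and towards the fixed jaw.

Emit:
move_arm --dp '[[0,0.1,0.1],[0,0.1,0],[0,0,0]]' --twist '[[0,0,0],[0,0,0],[0,0,0]]' --jaw '[4,4,4]'

```text
clock: 8.9
eef_pos: [0.4657, -0.0474, 0.0157]
eef_rot: [[-0.975, -0.221, 0.001], [-0.221, 0.975, -0.002], [-0.001, -0.002, -1.0]]
ft_force: [0.3, -3.5, -0.0]
grip_width: 0.622
gripper_force: 64.4
```

Emit:
move_arm --dp '[[0,0,0],[0,0,0],[0,0,0],[0,0,0],[0,0,-2],[0,0,-3],[0,0,-3.5],[0,0,-3.5]]' --twist '[[0,0,0],[0,0,0],[0,0,0],[0,0,0],[0,0,0],[0,0,0],[0,0,0],[0,0,0]]' --jaw '[6.6,6.6,6.6,6.6,6.6,6.6,6.6,6.6]'

```text
clock: 9.7
eef_pos: [0.4643, -0.0468, 0.1359]
eef_rot: [[-0.975, -0.222, -0.002], [-0.222, 0.975, 0.0], [0.002, 0.001, -1.0]]
ft_force: [1.2, -0.6, -0.4]
grip_width: 0.775
gripper_force: 0.0
```

```bash
python3 -c "
from h import *
print(np.round(r.sense()['q'],2))
save('wrist','w5')
P,C,u,v=cloud('w5');x,y,z=P.T
w=lambda a,b,c,d,e,f:(x>a)&(x<b)&(y>c)&(y<d)&(z>e)&(z<f)
s=w(.3,.6,-.12,.03,.03,.06)&(C.sum(1)>180)&(np.hypot(x-.40,y+.06)<.2);print(rect(P[s]))
# push start, yaw unchanged
ex=np.array([.976,.216]);ey=np.array([-.216,.976])
p=(571-75)*ex+(-271.5-16-45)*ey;print(p)
plan((.466,-.06,.15,192.5),(p[0]/1e3,p[1]/1e3,.15,192.5),(p[0]/1e3,p[1]/1e3,.02,192.5))
"
```

```text
[-0.1   0.24 -0.25  1.08 -0.   -0.32]
(array([508.9, -51.9]), array([183.1, 143.5]), 12.3, 22648)
[ 555.916 -217.384]
1 [[0.49, -1.21, -0.81]] [-0.003, 0.008, 0.005]
6 [[-0.9, -2.89, -0.0], [-0.89, -2.88, -0.0], [-0.9, -2.89, -0.0], [-0.89, -2.88, -0.01], [-0.9, -2.89, 0.0], [-0.89, -2.88, 0.0]] [0.0, -0.0, 0.0]
4 [[-0.0, -0.0, 3.25], [-0.0, -0.0, 3.25], [-0.0, -0.0, 3.25], [-0.01, -0.0, 3.25]] [0.0, -0.0, 0.0]
```

Emit:
move_arm --dp '[[0,0,-1.2],[-0.6,-3,0],[-0.9,-3,0],[-0.9,-3,0],[-0.9,-3,0],[-0.9,-3,0],[-0.9,-3,0],[0,0,3.2],[0,0,3.2],[0,0,3.2],[0,0,3],[0,0,0]]' --twist '[[0,0,0],[0,0,0],[0,0,0],[0,0,0],[0,0,0],[0,0,0],[0,0,0],[0,0,0],[0,0,0],[0,0,0],[0,0,0],[0,0,0]]' --jaw '[6,5,4,3,2,1,0,0,0,0,0,0]'

```text
clock: 10.95
eef_pos: [0.5501, -0.2096, 0.0159]
eef_rot: [[-0.975, -0.221, -0.011], [-0.221, 0.975, 0.004], [0.01, 0.006, -1.0]]
ft_force: [-1.9, 0.1, 0.0]
grip_width: -0.001
gripper_force: 0.0
```

```bash
cat >> h.py <<'E'
EX=np.array([.976,.217]);EY=np.array([-.217,.976])
def gg(): # tool in gauge-projected mm
    s=r.sense();p=np.array(s['eef_pos'])*1000; return round(p[:2]@EX-571,1),round(p[:2]@EY+217,1),round(p[2],1)
E
python3 -c "
from h import *
print(gg(),r.sense()['eef_pos'])
save('top','t6')
P,C,u,v=cloud('t6');x,y,z=P.T
w=lambda a,b,c,d,e,f:(x>a)&(x<b)&(y>c)&(y<d)&(z>e)&(z<f)
b=np.load('pics/t6.npz')['p'][130:310,290:450,::-1]
cv2.imwrite('pics/crop6.png',cv2.resize(b,None,fx=3.3,fy=3.3,interpolation=cv2.INTER_CUBIC))
s=w(.36,.6,-.12,0.003,.048,.065)&(C.min(1)>90);print(rect(P[s]))
"
```

```text
(np.float64(-79.6), np.float64(-106.9), np.float64(15.9)) [ 0.55013236 -0.2095833   0.01590576]
(array([496.2, -41.6]), array([118.1,  51.8]), 13.7, 978)
```

View pics/crop6.png

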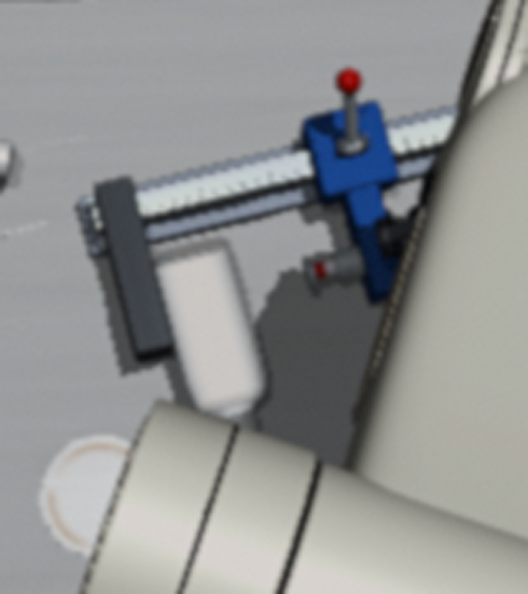

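The bottle sits close and parallel to the fixed jaw, its body at crop (212,320). The tip is at (318,270) and the closed fingers stand outside the pad at (400,235). I push in stages.

Emit:
move_arm --dp '[[-0.4,1,-0.2],[0,0.8,0],[0,0.6,0],[0,0.6,0],[0,0.6,0],[0,0.6,0],[0,0.6,0],[0,0.4,0],[0,0.2,0],[0,0,0]]' --twist '[[0,0,0],[0,0,0],[0,0,0],[0,0,0],[0,0,0],[0,0,0],[0,0,0],[0,0,0],[0,0,0],[0,0,0]]' --jaw '[0,0,0,0,0,0,0,0,0,0]'

```text
clock: 12.0
eef_pos: [0.5484, -0.1596, 0.025]
eef_rot: [[-0.975, -0.221, 0.004], [-0.221, 0.975, -0.006], [-0.003, -0.006, -1.0]]
ft_force: [1.5, -5.5, 1.8]
grip_width: 0.002
gripper_force: 3.0
```

```bash
cat >> h.py <<'E'
def jawm(f):
    P,C,u,v=cloud(f);x,y,z=P.T
    gx=P[:,:2]@EX*1000-571; gy=P[:,:2]@EY*1000+217
    blue=(C[:,2]>C[:,0]*1.5)&(z>.046)&(z<.058)&(gx>-110)&(gx<40)&(gy<80)&(gy>-110)
    for n,m in (('block',blue&(gx>-28)),('arm',blue&(gx<-32))):
        if m.sum()>20: print(n,m.sum(),'gy',np.percentile(gy[m],[2,50,98]).round(1))
    b=(C.min(1)>85)&(z>.03)&(z<.065)&(gx<-30)&(gx>-150)&(gy>20)&(gy<105); print('bottle gy',np.percentile(gy[b],[1,50,99]).round(1))
    red=(C[:,0]>C[:,1]*1.8)&(z<.05)&(z>.01)&(gx<-50)&(gx>-100)&(gy>-30)&(gy<70);
    if red.sum()>3: print('red',red.sum(),np.percentile(gy[red],[2,50,98]).round(1))
E
python3 -c "
from h import *
print(gg()); save('top','t7'); jawm('t6');jawm('t7');save('wrist','w7');jawm('w7')"
```

```text
(np.float64(-70.4), np.float64(-57.8), np.float64(25.0))
block 447 gy [-83.3 -53.7 -29.9]
arm 211 gy [-68.2 -53.4 -44.9]
bottle gy [42.1 69.6 95.5]
red 11 [-19.2 -16.8 -13.7]
block 425 gy [-56.  -25.7  -3. ]
arm 42 gy [-38.9 -27.1 -18.1]
bottle gy [42.5 69.7 95.4]
red 11 [ 8.9 10.9 13.5]
arm 7514 gy [-39.5 -28.9 -17.3]
bottle gy [21.5 43.9 54. ]
red 619 [10.3 14.  18. ]
```

Emit:
move_arm --dp '[[0,0.4,0],[0,0.5,0],[0,0.5,0],[0,0.4,0],[0,0.2,0],[0,0,0]]' --twist '[[0,0,0],[0,0,0],[0,0,0],[0,0,0],[0,0,0],[0,0,0]]' --jaw '[0,0,0,0,0,0]'

```text
clock: 12.7
eef_pos: [0.544, -0.1401, 0.025]
eef_rot: [[-0.975, -0.221, 0.004], [-0.221, 0.975, -0.006], [-0.003, -0.006, -1.0]]
ft_force: [1.5, -6.2, 1.5]
grip_width: 0.0
gripper_force: 3.0
```

```bash
python3 -c "
from h import *
print(gg()); save('top','t8'); jawm('t8');save('wrist','w8');jawm('w8')
a=np.load('pics/w8.npz')['p'][:,:,::-1]
b=np.load('pics/t8.npz')['p'][160:260,310:430,::-1]
cv2.imwrite('pics/m8.png',np.hstack([cv2.resize(a,(440,330)),cv2.resize(b,(360,330),interpolation=cv2.INTER_CUBIC)]))"
```

```text
(np.float64(-70.4), np.float64(-37.8), np.float64(25.0))
block 407 gy [-35.8  -5.4  16.9]
arm 35 gy [-13.7  -5.4   1.2]
bottle gy [41.8 69.8 95.5]
red 11 [27.9 30.8 33.4]
arm 7525 gy [-19.6  -9.    2.6]
bottle gy [26.6 48.8 71.3]
red 620 [29.9 33.9 37.9]
```

View pics/m8.png

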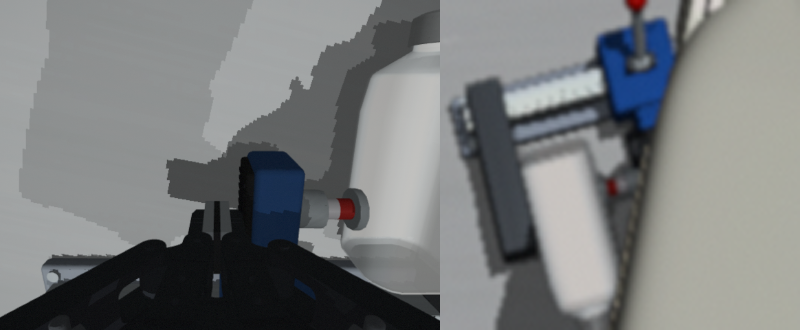

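The wrist view shows the arm at (275,195), the stem white at (332,208), red at (347,208), and the disc about touching the bottle. The tip is still fully out, so I advance and track the red band relative to the tool.

Emit:
move_arm --dp '[[0,0.3,0],[0,0.3,0],[0,0,0]]' --twist '[[0,0,0],[0,0,0],[0,0,0]]' --jaw '[0,0,0]'

```text
clock: 13.1
eef_pos: [0.5429, -0.1347, 0.025]
eef_rot: [[-0.975, -0.22, 0.004], [-0.22, 0.975, -0.006], [-0.003, -0.007, -1.0]]
ft_force: [1.8, -6.9, 1.1]
grip_width: -0.004
gripper_force: 3.6
```

```bash
python3 -c "
from h import *
print(gg()); save('top','t9'); jawm('t9');save('wrist','w9');jawm('w9')"
```

```text
(np.float64(-70.4), np.float64(-32.3), np.float64(25.0))
block 394 gy [-29.9   1.4  22.2]
arm 25 gy [-6.8  1.5  7.1]
bottle gy [42.4 70.5 95.8]
red 10 [29.  30.8 33.8]
arm 7535 gy [-14.   -3.4   8.2]
bottle gy [24.2 51.  76.6]
red 624 [30.4 34.3 38.2]
```

Emit:
move_arm --dp '[[0,0.2,0],[0,0.15,0],[0,0,0]]' --twist '[[0,0,0],[0,0,0],[0,0,0]]' --jaw '[0,0,0]'

```text
clock: 13.5
eef_pos: [0.5422, -0.1318, 0.0251]
eef_rot: [[-0.976, -0.22, 0.005], [-0.22, 0.975, -0.007], [-0.003, -0.008, -1.0]]
ft_force: [2.4, -7.8, 0.2]
grip_width: -0.0
gripper_force: 4.2
```

```bash
python3 -c "
from h import *
print(gg()); save('top','t10'); jawm('t10');save('wrist','w10');jawm('w10')
P,C,u,v=cloud('t10');x,y,z=P.T
s=(x>.36)&(x<.6)&(y>-.12)&(y<.003)&(z>.048)&(z<.065)&(C.min(1)>90);print(rect(P[s]))
a=np.load('pics/w10.npz')['p'][180:360,240:560,::-1]
cv2.imwrite('pics/m10.png',cv2.resize(a,None,fx=2.4,fy=2.4,interpolation=cv2.INTER_CUBIC))"
```

```text
(np.float64(-70.4), np.float64(-29.3), np.float64(25.1))
block 395 gy [-26.    5.4  25.3]
arm 29 gy [-2.5  5.6 10.6]
bottle gy [42.2 71.2 95.6]
red 11 [28.5 30.2 33.5]
arm 7549 gy [-11.1  -0.5  11.2]
bottle gy [25.  52.1 79.3]
red 465 [32.1 35.4 38.4]
(array([522.3, -40.4]), array([ 73.1, 167.3]), -9.3, 927)
```

View pics/m10.png

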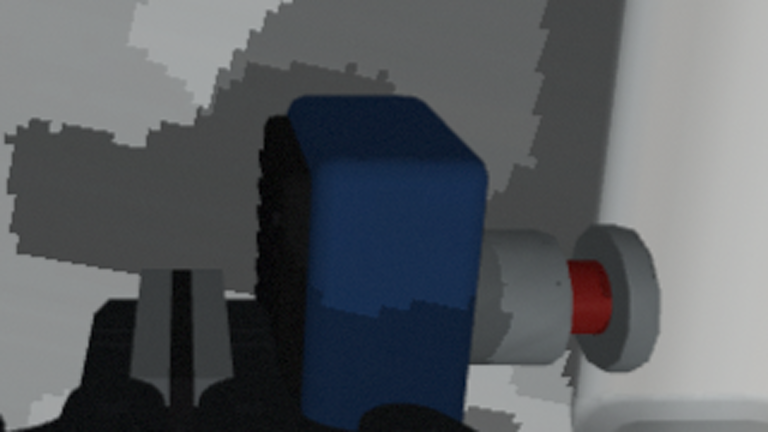

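The white half has gone into the sleeve and about 6–7 mm of red still shows, so the tip is about half in. I back off and rise.

Emit:
move_arm --dp '[[0,-1.5,0],[0,-2.5,0],[0,0,-3.5],[0,0,-3.5],[0,0,-3.5],[0,0,-3.5],[0,0,0]]' --twist '[[0,0,0],[0,0,0],[0,0,0],[0,0,0],[0,0,0],[0,0,0],[0,0,0]]' --jaw '[0,0,0,0,0,0,0]'

```text
clock: 14.3
eef_pos: [0.5521, -0.1689, 0.1694]
eef_rot: [[-0.975, -0.222, 0.01], [-0.222, 0.975, -0.003], [-0.009, -0.005, -1.0]]
ft_force: [-0.2, -0.3, 0.5]
grip_width: 0.002
gripper_force: 0.0
```

```bash
python3 -c "
from h import *
print(gg()); save('top','t11'); jawm('t11');save('wrist','w11');jawm('w11')
for f in('t11','w11'):
  P,C,u,v=cloud(f);x,y,z=P.T
  gx=P[:,:2]@EX*1000-571; gy=P[:,:2]@EY*1000+217
  k=(C[:,0]>C[:,1]*1.8)&(z>.085)&(z<.14)&(x>.5)&(abs(gy)<60)
  if k.any(): print('knob',k.sum(),np.percentile(gx[k],[5,95]),np.percentile(gy[k],[5,95]),z[k].min(),z[k].max())
"
```

```text
(np.float64(-68.8), np.float64(-67.7), np.float64(169.4))
block 452 gy [-28.1   1.3  25.1]
arm 289 gy [-14.6  -1.5  10.5]
bottle gy [28.7 69.4 95.6]
red 11 [28.6 31.  33.7]
block 3792 gy [-26.6  -4.3  26.2]
arm 3546 gy [-10.9  -0.   11.4]
bottle gy [27.4 62.5 93.7]
red 148 [-16.   35.2  38.5]
knob 38 [21.97490164 33.96112173] [-8.06519093  4.01032742] 0.10702465972596453 0.12396946606342074
knob 121 [19.8303165  25.01907048] [1.63782407 7.31498806] 0.1095235114026136 0.11839491047281792
```

```bash
python3 -c "
from h import *
W=lambda gx,gy,z:tuple(np.r_[((gx+571)*EX+(gy-217)*EY)/1000,z/1000])+(192.5,)
print(W(62,1,150)); plan(W(62,1,160),W(62,1,95),W(-10,1,95))"
```

```text
(np.float64(0.6646799999999999), np.float64(-0.073455), np.float64(0.15), 192.5)
5 [[-2.67, 1.33, 0.09], [-2.67, 1.34, 0.08], [-2.67, 1.34, 0.09], [-2.66, 1.34, 0.09], [-2.67, 1.35, 0.08]] [-0.0, 0.0, 0.001]
2 [[0.01, 0.0, 3.25], [-0.0, 0.0, 3.25]] [-0.001, 0.001, 0.0]
3 [[2.4, -0.0, 0.0], [2.4, -0.0, 0.01], [2.4, -0.0, -0.0]] [0.0, -0.0, 0.0]
```

Emit:
move_arm --dp '[[-2.67,1.34,0],[-2.67,1.34,0],[-2.67,1.34,0],[-2.67,1.34,0],[-2.67,1.34,0],[0,0,0.5],[0,0,0]]' --twist '[[0,0,0],[0,0,0],[0,0,0],[0,0,0],[0,0,0],[0,0,0],[0,0,0]]' --jaw '[0,0,0,0,0,0,0]'

```text
clock: 15.1
eef_pos: [0.6625, -0.0724, 0.1545]
eef_rot: [[-0.975, -0.223, -0.007], [-0.223, 0.975, 0.0], [0.007, 0.002, -1.0]]
ft_force: [0.0, -0.0, 0.4]
grip_width: -0.003
gripper_force: 0.0
```

```bash
python3 -c "
from h import *
print(gg()); save('wrist','w12')
P,C,u,v=cloud('w12');x,y,z=P.T
gx=P[:,:2]@EX*1000-571; gy=P[:,:2]@EY*1000+217
k=(C[:,0]>C[:,1]*1.8)&(z>.08)&(z<.14)&(x>.5)&(abs(gy)<60)
print('knob',k.sum(),np.percentile(gx[k],[5,95]),np.percentile(gy[k],[5,95]),z[k].min(),z[k].max(),u[k].mean(),v[k].mean())
jawm('w12')"
```

```text
(np.float64(59.9), np.float64(2.6), np.float64(154.5))
knob 990 [20.59429516 34.05969402] [-6.16976129  7.24822993] 0.10975305637940902 0.1199888059459378 310.8424242424242 214.26161616161616
block 6914 gy [-25.9   0.5  27. ]
arm 3737 gy [-10.8   0.4  11.7]
bottle gy [21.5 63.9 95.8]
red 254 [31.4 34.7 38.3]
```

View pics/w12.png

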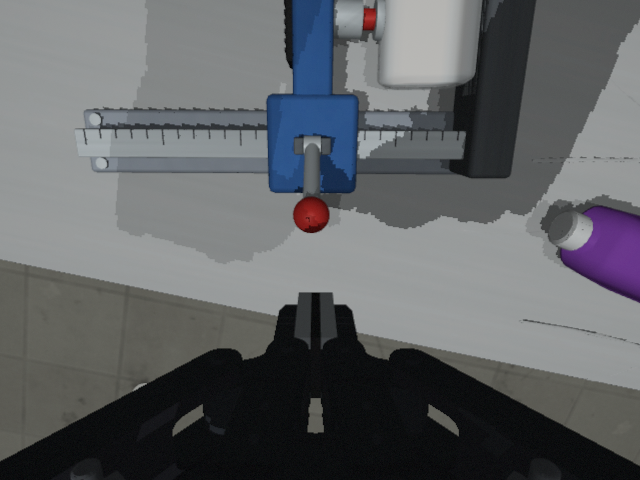

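The knob is at (311,214), in line with the closed fingers at (316,300), and the red half of the tip stem still shows at (370,19). I lower and push towards the robot.

Emit:
move_arm --dp '[[0,-0.2,3],[0,0,3],[1,0,0],[1,0,0],[1,0,0],[1,0,0],[1,0,0],[1,0,0],[0.8,0,0],[0.5,0,0],[0,0,0]]' --twist '[[0,0,0],[0,0,0],[0,0,0],[0,0,0],[0,0,0],[0,0,0],[0,0,0],[0,0,0],[0,0,0],[0,0,0],[0,0,0]]' --jaw '[0,0,0,0,0,0,0,0,0,0,0]'

```text
clock: 16.25
eef_pos: [0.5921, -0.0918, 0.098]
eef_rot: [[-0.975, -0.22, -0.002], [-0.22, 0.975, -0.0], [0.002, -0.0, -1.0]]
ft_force: [-0.8, 0.3, -0.4]
grip_width: -0.004
gripper_force: 0.0
```

```bash
cat >> h.py <<'E'
def knob(f):
    P,C,u,v=cloud(f);x,y,z=P.T
    gx=P[:,:2]@EX*1000-571; gy=P[:,:2]@EY*1000+217
    k=(C[:,0]>C[:,1]*1.8)&(z>.08)&(z<.14)&(x>.48)&(abs(gy)<40)
    if k.any(): print('knob',k.sum(),np.percentile(gx[k],[5,95]),np.percentile(gy[k],[5,95]),z[k].min(),z[k].max())
E
python3 -c "
from h import *
print(gg()); save('wrist','w13'); knob('w13');save('side','s13');knob('s13')
jawm('w13')"
```

```text
(np.float64(-13.0), np.float64(-1.1), np.float64(98.0))
knob 1918 [-43.59912175 -30.38813324] [-6.37883656  7.44636885] 0.10512012230393811 0.11878472945835938
knob 12 [-39.44597582 -31.27067939] [2.95272319 9.35629688] 0.10803434399392153 0.1175668184677402
block 4572 gy [-26.4   0.9  27.3]
arm 7583 gy [-10.8   0.5  11.8]
bottle gy [23.5 64.3 95.2]
red 309 [31.6 34.9 38.4]
```

Emit:
move_arm --dp '[[0.4,0,0],[0.2,0,0],[0,0,0]]' --twist '[[0,0,0],[0,0,0],[0,0,0]]' --jaw '[0,0,0]'

```text
clock: 16.65
eef_pos: [0.5873, -0.0924, 0.0978]
eef_rot: [[-0.975, -0.221, -0.001], [-0.221, 0.975, -0.0], [0.001, -0.0, -1.0]]
ft_force: [0.7, -0.0, 0.2]
grip_width: 0.001
gripper_force: 0.1
```

```bash
python3 -c "
from h import *
print(gg()); save('wrist','w14'); knob('w14')"
```

```text
(np.float64(-17.9), np.float64(-0.6), np.float64(97.8))
knob 1839 [-47.51693176 -34.25185719] [-6.42925332  7.39862979] 0.10294758163236215 0.1157432386451891
```

Emit:
move_arm --dp '[[-1,0,0],[-2,0,0],[0,0,-3],[0,0,-3.5],[0,0,-3.5],[0,0,0],[0,0,0]]' --twist '[[0,0,0],[0,0,0],[0,0,0],[0,0,0],[0,0,0],[0,0,0],[0,0,0]]' --jaw '[0,0,0,0,0,0,0]'

```text
clock: 17.4
eef_pos: [0.618, -0.0856, 0.1989]
eef_rot: [[-0.975, -0.222, 0.002], [-0.222, 0.975, -0.001], [-0.002, -0.001, -1.0]]
ft_force: [-0.2, 0.9, -0.5]
grip_width: 0.007
gripper_force: 0.0
```

```bash
python3 -c "
from h import *
print(gg()); save('wrist','w15'); knob('w15');jawm('w15')
P,C,u,v=cloud('w15');x,y,z=P.T
gy=P[:,:2]@EY*1000+217
s=(x>.36)&(x<.6)&(gy>40)&(gy<97)&(y<.02)&(z>.05)&(z<.06)&(C.min(1)>80);print(rect(P[s]))"
```

```text
(np.float64(13.6), np.float64(-0.7), np.float64(198.9))
knob 711 [-46.51877726 -32.85034462] [-6.27112787  7.64819196] 0.10515349845156627 0.11646476988326673
block 4227 gy [-25.9   0.   27.2]
arm 3131 gy [-10.6   0.6  11.9]
bottle gy [23.5 65.7 95.9]
red 166 [31.4 34.9 38.3]
(array([502.9, -38. ]), array([99. , 45.8]), 13.6, 9458)
```

View pics/w15.png

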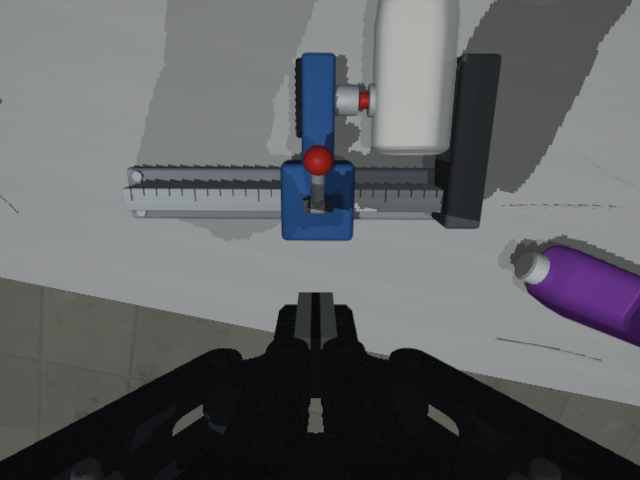

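The knob at (318,160) leans towards the robot, the red half of the stem shows at (365,100), and the bottle at (415,80) is pinned square against the fixed jaw. The robot is clear.

```bash
python3 -c "
from h import *
print(order.hand_in())"
```

```text
the job is handed in; nothing more can be done
None
```

The job is handed in, with no verdict shown: by the last camera look the bottle is pinned square against the fixed jaw, the tip is pressed about 8 mm in, the lock lever is over towards the robot at about its stop, and the arm is clear; the timer and flask were not touched on purpose, but I did not re-measure them at the end.

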